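Load two cryovials into the labeller's sprung feed magazine

TASK

Load the labeller's feed track with two cryovials so that the red-capped one is labelled first and the blue-capped one next: pull the sprung follower back by its red ball knob until the catch holds it, stand the red-capped vial and then, behind it, the blue-capped vial bottom-down in the tilted track, and press the catch's red paddle to let the follower close and push the two up against the stop plate. Leave the yellow- and green-capped vials standing where they are, and everything let go at the end.

Things in the scene. Friction and masses are not known exactly. Their poses are not given: they have to be found in the camera images.
- track_stop (a point): Labeller's feed track: centre of its floor at the stop plate, 62 mm above the table. Axes: y level along the track away from the white head; z out of the open mouth, square to the floor, leaning 35 deg from vertical towards the robot; x across. Channel 14.4 mm wide, 3 mm walls straight to z=22, flared to 22 mm wide at z=28, open from y=0 to 190 mm. Stop plate: plane y=0, to z=52.
- follower (a joint): Travel (m) of the sprung follower: 0 = its flat pushing face (13 mm wide, z=1 to 44 mm) at the stop plate; grows along the track's +y when pulled back; hard end 0.116. A spring of 4 to 5 N, damped to about 0.13 m/s, drives it to 0. Pulled past 0.112 it is caught and rests at about 0.110 by itself. Closed on two vials it reads about 0.029.
- follower_knob (a point): Centre of the follower's red ball knob, 22 mm diameter on a 9 mm stud; 40 mm behind the pushing face, 54 mm above the track floor along the track's z. Axes as track_stop's. The follower's body behind the face lies inside the channel, below z=27 mm.
- catch (a joint): Turn (rad) of the hold-back catch: 0 = at rest, hook down; grows as its paddle is pressed towards the track floor, 0.4 at its end; sprung back to 0. It lets the follower go at about 0.15 to 0.2. About 4 N on the paddle is enough.
- catch_paddle (a point): Middle of the top face of the catch's red ribbed paddle (18 mm across, 26 mm along the track, turned up 13 deg at its rear) at the track's rear end, 249 mm from the stop, 38 mm above the track floor. Press it along the track's -z; it lets go 2 to 7 mm down. Its pivot is 30 mm nearer the head; the hook arm beyond that stays below z=33 mm at rest.
- cryovial_1: Cryovial with the RED cap, loose, standing on the table: 47 mm tall, white body 12.4 mm in diameter up to 33 mm, cap 14.4 mm in diameter from 33 to 47 mm, 12 g. Origin: centre of its underside; z along it towards the cap.
- cryovial_3: Cryovial with the BLUE cap, loose, standing on the table; size and axes as the red-capped one.
- cryovial_2: Cryovial with the YELLOW cap, loose, standing on the table, not to be disturbed; size and axes as the red-capped one.
- cryovial_5: Cryovial with the GREEN cap, loose, standing on the table, not to be disturbed; size and axes as the red-capped one.
- label_reel (a point): Centre of the paper label reel (62 mm across, 28 mm thick, axis along the track) behind the white head; axes as track_stop's, at x=62, y=-30, z=46 mm there. The head spans x=-36 to 38, y=-56 to -4, up to z=56 mm; all is fixed to a grey base plate 100 x 302 mm which is bolted down, at a place and yaw that vary.
- sealer_console: Beige sealer console standing on the table to the robot's left of the vials and the labeller, an obstacle that never moves: about 212 x 132 mm and 95 mm high, origin at the middle of its underside, long side along its own x; a cable runs from its near end. Pass over it at 0.2 m or more.

How it is judged:
On the way, in this order (a step that is already met when the one before it is completed fails the run):
1. the follower is held back by its catch, let go by the robot (value of joint follower above 0.104 m and contact force between the fingers and follower below 0.1 N), for 0.2 s.
2. with the follower held back, the red- and then the blue-capped vial stand free in the track, bottom on its floor, red nearer the head (value of joint follower above 0.104 m and z of cryovial_1 in the frame of track_stop between -0.003 and 0.005 m and x of cryovial_1 in the frame of track_stop between -0.006 and 0.006 m and angle between the z axis of each of cryovial_1, cryovial_3 and the z axis of track_stop, either way round below 0.25 rad and angle between each of cryovial_1, cryovial_3's own z axis and vertical below 1.2 rad and z of cryovial_3 in the frame of track_stop between -0.003 and 0.005 m and x of cryovial_3 in the frame of track_stop between -0.006 and 0.006 m and y of cryovial_1 in the frame of track_stop above 0.003 m and y of cryovial_3 in the frame of track_stop below 0.11 m and contact force between the fingers and cryovial_1 below 0.1 N and contact force between the fingers and cryovial_3 below 0.1 N), for 0.2 s.
At the end, for the whole second after the job is handed in: Red- and blue-capped vials stand on the track floor (within 5 mm; axis within 0.25 rad of the track's z), red 3-14 mm and blue 16-30 mm from the stop plate (centres), the follower closed on them (0.025-0.034), the paddle let go, all at rest; the yellow and green ones not moved over 20 mm or tipped (z of cryovial_1 in the frame of track_stop between -0.003 and 0.005 m and x of cryovial_1 in the frame of track_stop between -0.006 and 0.006 m and angle between the z axis of each of cryovial_1, cryovial_3 and the z axis of track_stop, either way round below 0.25 rad and angle between each of cryovial_1, cryovial_3's own z axis and vertical below 1.2 rad and z of cryovial_3 in the frame of track_stop between -0.003 and 0.005 m and x of cryovial_3 in the frame of track_stop between -0.006 and 0.006 m and y of cryovial_1 in the frame of track_stop between 0.003 and 0.014 m and y of cryovial_3 in the frame of track_stop between 0.016 and 0.03 m and value of joint follower between 0.025 and 0.034 m and value of joint catch below 0.08 rad and linear speed of each of cryovial_1, cryovial_3 below 0.02 m/s); the robot touches nothing.
It fails at once if the yellow- or the green-capped vial is moved more than 20 mm or tipped over (distance of any of cryovial_2, cryovial_5 from where it was at the start of the episode above 0.02 m or angle between any of cryovial_2, cryovial_5's own z axis and vertical above 0.5 rad).
It also fails if it takes over 72 s, if anything falls off the work surface, if the arm or the gripper's body presses on something with over 40 N, if the wrist force passes 120 N, or if a joint passes its speed limit or range.

ROBOT

A 7-joint arm with a two-finger parallel gripper is mounted at the origin on a cart in front of the work surface, level with it; the furniture and walls round the work are solid. World frame = base frame: x ahead of the robot, y to its left, z up, the work surface at z = 0. Lengths are in m, angles in rad, forces in N, time in s.
With the tool pointing down it reaches from about 0.4 to 0.925 m from the base axis. Payload 5.6 kg.
Tool frame: the origin (TCP) lies at the very end of the fingers, on their centre line; the grasp point (between the pads) lies 19 mm behind it (bot.tcp_to_grasp is the distance from the TCP to the grasp point, in m); z points along the fingers, y is the line along which they close (so a half turn about z gives the same grasp; the last joint's range is limited). The gripper opens to 85 mm and grips with 20 to 120 N. Pads are 22 mm wide; open, the fingers measure 114 mm over their backs; the gripper's body (76 mm by 85 mm) begins 54 mm behind the grasp point. The pads swing forward as they close: fully open they stand 13 mm farther back than shut.
Start: joints at [-1.33, 0.468, -0.012, 1.603, 0.006, 1.071, -0.056], TCP at [0.182, 0.624, 0.231] pointing down, gripper open.
Joint ranges: [-2.53, 2.53], [-0.31, 2.02], [-1.57, 1.55], [0.28, 2.44], [-1.29, 4.43], [0.15, 1.84], [-2.92, 2.92]. Speed limits (rad/s): [2.57, 2.57, 3.14, 3.14, 3.14, 3.14, 3.14].

INTERFACE

Orientations are given as [roll, pitch, yaw] about the fixed x, y, z axes, in that order (R = Rz(yaw) Ry(pitch) Rx(roll)).
In Python, from plant import bot, cams gives the robot as it stands.
- The arm moves only by the shell command python3 -m handwheel 'ROWS' [FORCE]. ROWS is JSON, one flat list of numbers, 7 for each row, row after row: the shift along the tool's x, y, z in units of 30 mm (1.0 is 30 mm), then the turn, a rotation vector about the tool's x, y, z in degrees, then the opening, from -1 (shut) to 1 (fully open). A call has 1 to 12 rows; each row shifts and turns the commanded pose from where the row before left it, along the tool's axes as they then stand; what a row does not reach is not made up. A row lasts 1/8 s, in which the tool goes at most 62.5 mm and 10.7 degrees, less where a joint would pass 70% of its speed; a pose out of reach is approached as far as the arm can. A call is refused whole if a number of a shift passes 1 or a number of a turn 10.7, either way. A call with a gripper value outside its range is refused whole. The fingers move at their own pace and stop on an object; FORCE is the grip in N (left out, the last holds). Time passes only in rows, so rows that do not move let the fingers close. It gives the time, the measured TCP pose, the force, the opening and the grip force at its end, in the units of the state.
- bot.sense(): the state, without advancing time (a new reading comes with each control period).
- cams.capture(name): name is "scene" or "top" or "wrist"; returns a dict with "color" (420x560x3 uint8, red, green, blue), "fx", "fy", "cx", "cy" (pixels), "D" ([k1, k2, p1, p2, k3] as OpenCV has them; the pictures are not rectified), "R" (3x3) and "t" (3): a world point X has camera coordinates R X + t. Camera axes: x right, y down, z forward; pixel columns grow to the right and rows downward; lengths in m; the calibration is good to about 2 mm. A picture is of the moment at which its call begins. There is no depth.
- bot.job_done(): hands the job in; it is judged then, once.
The state is a dict: "time": time; "joint_pos": joint angles; "dq": joint speeds; "joint_efforts": joint torques, N m; "ee_pos": TCP position; "eef_rot": TCP orientation; "wrist_force": force on the tool from outside, world axes, zero at the start; "moment": the same for the moment, N m; "grip_width": opening from 0.0 (shut) to 1.0 (fully open); "grip_force": force on a finger pad.
Only numpy, scipy, OpenCV 4.12 (cv2) and the standard library are available. Lean on these libraries where they do the work, as an engineer would, in place of code of your own. Each camera call takes 0.05 s, during which the arm holds its last target. There are 200 camera calls.

## Working session

There is one attempt and no reset: what is moved stays moved. The work goes in short steps, Python scripts to look and compute and a shell command to move; the robot and the scene stay as the last step left them, time stands still between calls to the robot, and variables do not carry over. Pictures are saved under pics/ and viewed, at most 10 in all, crops included, and the job is handed in when it is done.

```bash
mkdir -p pics; ls
python3 - <<'E'
from plant import bot,cams
import cv2
for n in ("scene","top"):
    c=cams.capture(n); cv2.imwrite(f"pics/{n}0.png",cv2.resize(c["color"][:,:,::-1],(784,588),interpolation=cv2.INTER_CUBIC))
    print(n,c["fx"],c["cx"],c["cy"],c["D"],(-c["R"].T@c["t"]).round(3))
s=bot.sense();print(s["time"],s["ee_pos"],s["eef_rot"],bot.tcp_to_grasp)
E
```

```text
pics
scene 402.2556380507169 274.8619957490657 214.0821279531292 [-0.00742192  0.          0.          0.          0.        ] [0.024 0.423 0.559]
top 535.8390564338011 274.23815848804423 212.25618634967228 [-0.09920636  0.          0.          0.          0.        ] [ 0.363 -0.128  1.275]
0.1 [0.18192993 0.62346684 0.23041119] [-3.13990974e+00  1.12709327e-04  2.85771382e+00] 0.0187
```

View pics/scene0.png

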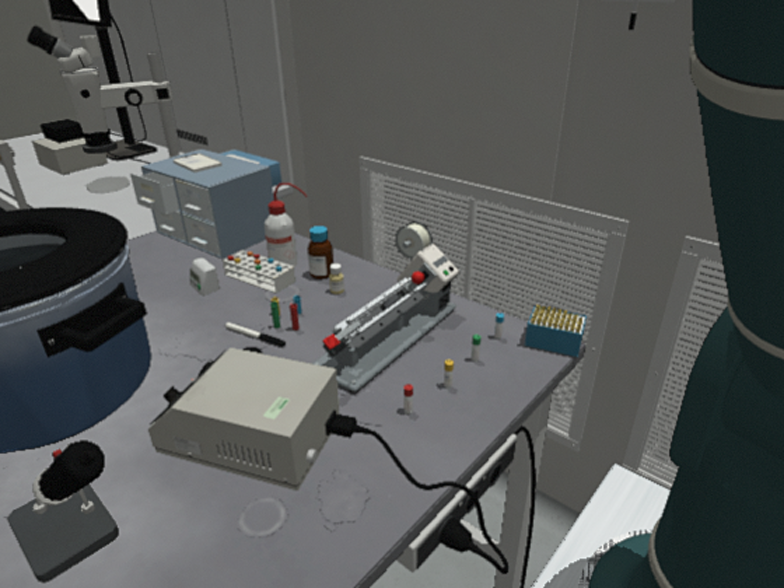

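View pics/top0.png

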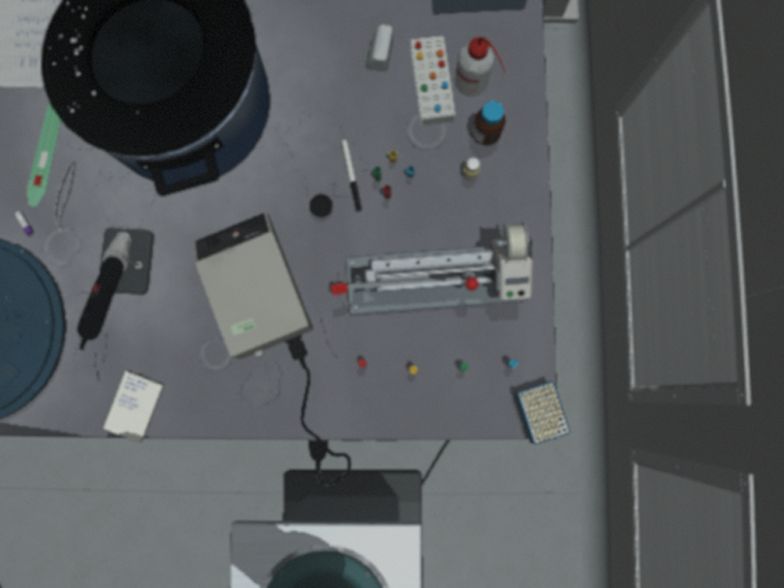

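```bash
cat > h.py <<'E'
import numpy as np,cv2
from plant import bot,cams
def ray(c,u,v,z):
    K=np.array([[c["fx"],0,c["cx"]],[0,c["fy"],c["cy"]],[0,0,1]])
    p=cv2.undistortPoints(np.array([[[u,v]]],float),K,np.array(c["D"]))[0,0]
    d=c["R"].T@[p[0],p[1],1]; o=-c["R"].T@c["t"]
    return o+d*(z-o[2])/d[2]
def proj(c,X):
    K=np.array([[c["fx"],0,c["cx"]],[0,c["fy"],c["cy"]],[0,0,1]])
    return cv2.projectPoints(np.array(X,float).reshape(-1,1,3),cv2.Rodrigues(c["R"])[0],np.array(c["t"]),K,np.array(c["D"]))[0][:,0]
def track(yaw): # columns x,y,z of track in world; yaw: direction angle of y axis
    y=np.array([np.cos(yaw),np.sin(yaw),0]); h=np.array([np.sin(yaw),-np.cos(yaw),0]) # right of y
    h=-h if h[0]>0 else h
    z=np.cos(np.radians(35))*np.array([0,0,1])+np.sin(np.radians(35))*h
    return np.c_[np.cross(y,z),y,z]
E
python3 - <<'E'
from h import *
img={}
for n in ("top","scene"):
    c=cams.capture(n); f=1.4
    pts={"top":dict(knob=(472,284),pad=(339,289),red=(362.5,363),yel=(413,369.5),grn=(463.5,366.5),blu=(512,362.5)),
      "scene":dict(knob=(418,277.5),pad=(331,343),red=(408,390),yel=(449,365),grn=(476.5,340),blu=(500,317))}[n]
    for k,(u,v) in pts.items():
        z={"knob":.106,"pad":.093}.get(k,.040 if n=="scene" else .044)
        print(n,k,ray(c,(u+.5)/f-.5,(v+.5)/f-.5,z).round(4))
    if n=="top": 
        cv2.imwrite("pics/topc.png",cv2.resize(c["color"][150:290,225:400,::-1],None,fx=4.5,fy=4.2,interpolation=cv2.INTER_CUBIC))
E
```

```text
top knob [ 0.5375 -0.2403  0.106 ]
top pad [ 0.5319 -0.0298  0.093 ]
top red [ 0.4164 -0.0653  0.044 ]
top yel [ 0.4057 -0.1479  0.044 ]
top grn [ 0.4105 -0.2305  0.044 ]
top blu [ 0.4168 -0.31    0.044 ]
scene knob [ 0.5342 -0.2385  0.106 ]
scene pad [ 0.5248 -0.0235  0.093 ]
scene red [ 0.4138 -0.0622  0.04  ]
scene yel [ 0.4026 -0.1465  0.04  ]
scene grn [ 0.4065 -0.228   0.04  ]
scene blu [ 0.4131 -0.311   0.04  ]
```

View pics/topc.png

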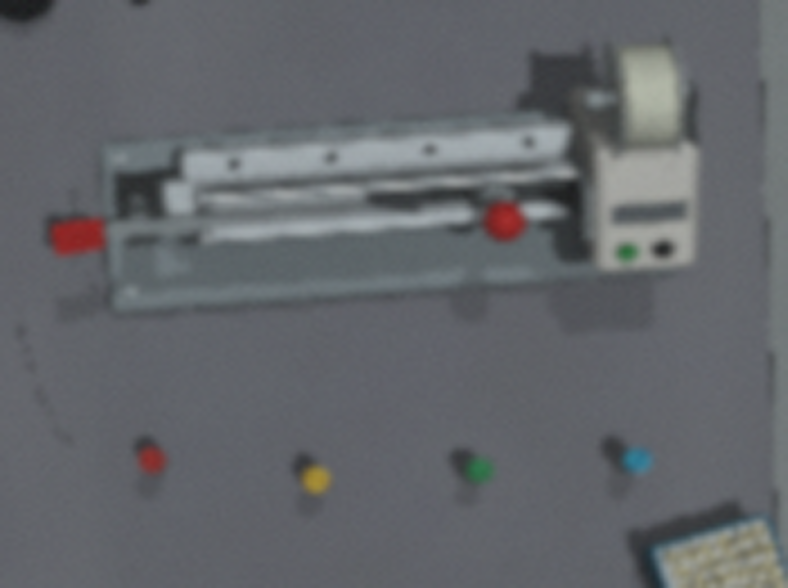

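```bash
cat >> h.py <<'E'
from scipy.spatial.transform import Rotation as Ro
from scipy.linalg import logm,expm
YAW=np.radians(94.4); KN=np.array([.5365,-.2398,.1062])
TR=track(YAW); ST=KN-TR@[0,.04,.054]
def T(p,R):
    M=np.eye(4); M[:3,:3]=R; M[:3,3]=p; return M
def cur():
    s=bot.sense(); return T(s["ee_pos"],Ro.from_euler("xyz",s["eef_rot"]).as_matrix())
RT=np.c_[TR[:,1],TR[:,0],-TR[:,2]]   # tilted tool: x=track y, y=track x, z=-track z
def down(yaw): return Ro.from_euler("xyz",[180,0,np.degrees(yaw)],degrees=True).as_matrix()
def trk(x,y,z): return ST+TR@[x,y,z]
def plan(goal,n,start=None):
    A=cur() if start is None else start
    xi=np.real(logm(np.linalg.inv(A)@goal))/n; E=expm(xi)
    row=np.r_[E[:3,3]/.03,np.degrees(Ro.from_matrix(E[:3,:3]).as_rotvec())]
    print(n,"x",row.round(3).tolist(), "OVER" if abs(row[:3]).max()>1 or abs(row[3:]).max()>10.7 else "")
    return goal
E
python3 - <<'E'
from h import *
print(ST,TR.round(3).tolist())
a=plan(T([.36,.30,.30],down(np.radians(130))),12)
b=plan(T([.46,-.1,.28],down(YAW)),14,a)
c=plan(T(trk(0,.05,.16),RT),6,b); print(c[:3,3])
E
```

```text
[ 0.5704506  -0.27730588  0.06196579] [[0.817, -0.077, -0.572], [0.063, 0.997, -0.044], [0.574, 0.0, 0.819]]
12 x [-0.906, -0.512, -0.192, -0.005, 0.002, 2.811] 
14 x [-0.984, -0.164, 0.048, 0.0, -0.0, 2.543] 
6 x [-0.751, -0.098, 0.481, -5.833, -0.0, 0.0] 
[ 0.4751129  -0.23449392  0.19303012]
```

```bash
python3 -m handwheel '[-0.906,-0.512,-0.192,0,0,2.811,1,-0.906,-0.512,-0.192,0,0,2.811,1,-0.906,-0.512,-0.192,0,0,2.811,1,-0.906,-0.512,-0.192,0,0,2.811,1,-0.906,-0.512,-0.192,0,0,2.811,1,-0.906,-0.512,-0.192,0,0,2.811,1,-0.906,-0.512,-0.192,0,0,2.811,1,-0.906,-0.512,-0.192,0,0,2.811,1,-0.906,-0.512,-0.192,0,0,2.811,1,-0.906,-0.512,-0.192,0,0,2.811,1,-0.906,-0.512,-0.192,0,0,2.811,1,-0.906,-0.512,-0.192,0,0,2.811,1]' && python3 -m handwheel '[-0.984,-0.164,0.048,0,0,2.543,1,-0.984,-0.164,0.048,0,0,2.543,1,-0.984,-0.164,0.048,0,0,2.543,1,-0.984,-0.164,0.048,0,0,2.543,1,-0.984,-0.164,0.048,0,0,2.543,1,-0.984,-0.164,0.048,0,0,2.543,1,-0.984,-0.164,0.048,0,0,2.543,1,-0.984,-0.164,0.048,0,0,2.543,1,-0.984,-0.164,0.048,0,0,2.543,1,-0.984,-0.164,0.048,0,0,2.543,1,-0.984,-0.164,0.048,0,0,2.543,1,-0.984,-0.164,0.048,0,0,2.543,1]'
python3 - <<'E'
from h import *
c=plan(T(trk(0,.05,.16),RT),8)
E
```

```text
time: 1.7
ee_pos: [0.3604, 0.2984, 0.3008]
eef_rot: [3.141, -0.0, 2.266]
wrist_force: [-0.8, -0.8, -0.1]
grip_width: 0.997
grip_force: 0.0
time: 3.2
ee_pos: [0.4611, -0.0418, 0.283]
eef_rot: [3.141, 0.0, 1.733]
wrist_force: [0.1, 0.9, -0.2]
grip_width: 0.999
grip_force: 0.0
8 x [-0.801, -0.143, 0.359, -4.372, -0.187, 0.596]
```

```bash
python3 -m handwheel '[-0.801,-0.143,0.359,-4.372,-0.187,0.596,1,-0.801,-0.143,0.359,-4.372,-0.187,0.596,1,-0.801,-0.143,0.359,-4.372,-0.187,0.596,1,-0.801,-0.143,0.359,-4.372,-0.187,0.596,1,-0.801,-0.143,0.359,-4.372,-0.187,0.596,1,-0.801,-0.143,0.359,-4.372,-0.187,0.596,1,-0.801,-0.143,0.359,-4.372,-0.187,0.596,1,-0.801,-0.143,0.359,-4.372,-0.187,0.596,1,0,0,0,0,0,0,1]'
python3 - <<'E'
from h import *
s=bot.sense();print(s["joint_pos"])
c=cams.capture("wrist"); cv2.imwrite("pics/w1.png",cv2.resize(c["color"][:,:,::-1],(784,588),interpolation=cv2.INTER_CUBIC))
np.save("w1.npy",c,allow_pickle=True)
pts=[trk(0,.04,.054),trk(-.0085,0,.0),trk(0,.0,.052),trk(.014,.19,.028),trk(-.014,.19,.028),trk(0,.249,.038)]
print((proj(c,pts)*1.4).round(1).tolist()); print(-c["R"].T@c["t"])
E
```

```text
time: 4.32
ee_pos: [0.4717, -0.2174, 0.1977]
eef_rot: [2.58, -0.009, 1.657]
wrist_force: [-0.4, -0.7, 0.0]
grip_width: 1.0
grip_force: 0.0
[-0.11140834  0.15604822  0.74773812  2.32165829 -1.1111233   0.51714504
  1.63519674]
[[401.3, 343.8], [390.4, 373.8], [400.9, 412.4], [433.1, 40.5], [376.8, 40.9], [405.0, -97.6]]
[ 0.38978623 -0.15762643  0.32014666]
```

View pics/w1.png

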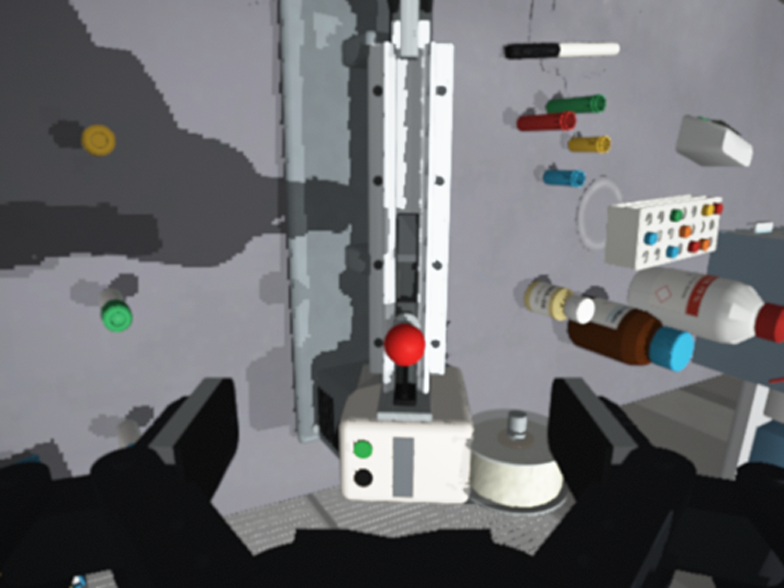

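```bash
python3 - <<'E'
from h import *
c=np.load("w1.npy",allow_pickle=True).item()
r=lambda u,v,z: ray(c,(u+.5)/1.4-.5,(v+.5)/1.4-.5,z)
k=r(404,344,.1062); e=r(411,42,.062+.028*.819)
print(k,e)
e0=e+.028*.574*np.array([1,0,0]); k0=k+.054*.574*np.array([1,0,0])
d=e0-k0; print(d, np.degrees(np.arctan2(d[1],d[0])))
print(plan.__name__, r(98,140,.047), r(116,317,.047), r(98,140,.04))
E
sed -i 's/^YAW.*/YAW=np.radians(94.0); KN=np.array([.5375,-.2400,.1062])/' h.py
python3 - <<'E'
from h import *
c=np.load("w1.npy",allow_pickle=True).item()
pts=[trk(0,.04,.054),trk(0,.0,.052),trk(0,.19,.028),trk(0,.01,.028)]
print((proj(c,pts)*1.4).round(1).tolist())
a=plan(T(trk(0,.04,.100),RT),4)
E
```

```text
[ 0.53806949 -0.23995179  0.1062    ] [ 0.54340933 -0.08898209  0.084932  ]
[-0.00958416  0.15096971 -0.021268  ] 93.63248872815228
plan [ 0.4046537  -0.14778465  0.047     ] [ 0.40927865 -0.23025666  0.047     ] [ 0.40503471 -0.14753244  0.04      ]
[[402.9, 344.0], [402.0, 412.5], [408.2, 41.9], [403.6, 377.7]]
4 x [-0.241, 0.007, 0.545, -0.702, -0.263, 0.151]
```

```bash
sed -i 's/^YAW.*/YAW=np.radians(93.7); KN=np.array([.5379,-.2400,.1062])/' h.py
python3 - <<'E'
from h import *
print(ST)
a=plan(T(trk(0,.04,.09),RT),4)
b=plan(T(trk(0,.04,.034),RT),4,a)
E
```

```text
[ 0.57138986 -0.27791786  0.06196579]
4 x [-0.24, 0.012, 0.63, -0.703, -0.304, 0.213] 
4 x [-0.0, 0.0, 0.467, 0.0, 0.0, 0.0]
```

```bash
python3 -m handwheel '[-0.24,0.012,0.63,-0.703,-0.304,0.213,1,-0.24,0.012,0.63,-0.703,-0.304,0.213,1,-0.24,0.012,0.63,-0.703,-0.304,0.213,1,-0.24,0.012,0.63,-0.703,-0.304,0.213,1,0,0,0.467,0,0,0,1,0,0,0.467,0,0,0,1,0,0,0.467,0,0,0,1,0,0,0.467,0,0,0,1,0,0,0,0,0,0,1]' 60
python3 - <<'E'
from h import *
s=bot.sense(); print(TR.T@(s["ee_pos"]-ST)); plan(T(trk(0,.04,.034),RT),1)
E
```

```text
time: 5.5
ee_pos: [0.5344, -0.2346, 0.1047]
eef_rot: [2.566, 0.0, 1.652]
wrist_force: [0.4, 0.2, -0.0]
grip_width: 0.999
grip_force: 0.0
[-0.00344069  0.04560441  0.05460504]
1 x [-0.195, 0.136, 0.681, -2.025, -0.522, 0.822]
```

```bash
python3 -m handwheel '[-0.065,0.045,0.227,-0.675,-0.174,0.274,1,-0.065,0.045,0.227,-0.675,-0.174,0.274,1,-0.065,0.045,0.227,-0.675,-0.174,0.274,1,0,0,0,0,0,0,1]'
python3 - <<'E'
from h import *
s=bot.sense(); print(TR.T@(s["ee_pos"]-ST), s["joint_pos"]); plan(T(trk(0,.04,.034),RT),1)
E
```

```text
time: 6.0
ee_pos: [0.5511, -0.246, 0.1012]
eef_rot: [2.547, -0.014, 1.643]
wrist_force: [-0.7, -0.1, 0.5]
grip_width: 1.002
grip_force: 0.0
[0.00757644 0.03321211 0.04258368] [ 0.90890755  0.50334808 -0.44239802  2.15603907 -1.29058935  0.14870261
  1.88758723]
1 x [0.221, -0.248, 0.294, -0.963, -0.932, -0.09]
```

```bash
python3 -c "
from plant import bot
print([d for d in dir(bot) if d[0]!='_'])"
python3 -m handwheel '[0,0,-0.3,0,0,0,0.6,0,0,-0.8,0,0,0,0.6,0,0,-0.8,2,0,0,0.6,0,0,-0.8,4,0,0,0.6,0,0,-0.8,6,0,0,0.6,0,0,-0.3,8,0,0,0.6,0,0,-0.3,8,0,0,0.6,0,0,-0.3,6,0,0,0.6,0,0,0,0,0,0,0.6]'
python3 - <<'E'
from h import *
print(bot.sense()["joint_pos"])
g=plan(T([KN[0],KN[1],.19],down(YAW-np.pi/2)),12)
E
```

```text
['PlanningError', 'job_done', 'sense', 'tcp_to_grasp']
time: 7.12
ee_pos: [0.4903, -0.2508, 0.2166]
eef_rot: [3.138, -0.013, 1.647]
wrist_force: [-0.3, -0.4, -0.9]
grip_width: 0.796
grip_force: 0.0
[ 0.19568128  0.31926859  0.27349378  1.87566171 -0.119588    0.96478344
  0.6003754 ]
12 x [0.115, 0.097, 0.075, -0.037, -0.064, 7.553]
```

```bash
python3 -m handwheel '[0.115,0.097,0.075,-0.037,-0.064,7.553,-0.2,0.115,0.097,0.075,-0.037,-0.064,7.553,-0.2,0.115,0.097,0.075,-0.037,-0.064,7.553,-0.2,0.115,0.097,0.075,-0.037,-0.064,7.553,-0.2,0.115,0.097,0.075,-0.037,-0.064,7.553,-0.2,0.115,0.097,0.075,-0.037,-0.064,7.553,-0.2,0.115,0.097,0.075,-0.037,-0.064,7.553,-0.2,0.115,0.097,0.075,-0.037,-0.064,7.553,-0.2,0.115,0.097,0.075,-0.037,-0.064,7.553,-0.2,0.115,0.097,0.075,-0.037,-0.064,7.553,-0.2,0.115,0.097,0.075,-0.037,-0.064,7.553,-0.2,0.115,0.097,0.075,-0.037,-0.064,7.553,-0.2]'
python3 - <<'E'
from h import *
s=bot.sense();print(s["joint_pos"],s["ee_pos"])
c=cams.capture("wrist"); cv2.imwrite("pics/w2.png",cv2.resize(c["color"][:,:,::-1],(784,588),interpolation=cv2.INTER_CUBIC))
np.save("w2.npy",c,allow_pickle=True)
print((proj(c,[KN])*1.4).round(1).tolist())
g=plan(T([KN[0],KN[1],.15],down(YAW-np.pi/2)),4)
g=plan(T([KN[0],KN[1],.088],down(YAW-np.pi/2)),4,g)
E
```

```text
time: 8.62
ee_pos: [0.5347, -0.2413, 0.1886]
eef_rot: [-3.139, 0.001, 0.055]
wrist_force: [-0.0, 0.1, 0.5]
grip_width: 0.403
grip_force: 0.0
[-0.07732626  0.44695595  0.57900718  1.83063605 -0.29583054  0.95291784
 -0.88462972] [ 0.53468833 -0.24126866  0.18862734]
[[390.4, 297.8]]
4 x [0.024, -0.01, 0.32, -0.024, 0.023, -0.182] 
4 x [-0.0, 0.0, 0.517, 0.0, 0.0, 0.0]
```

View pics/w2.png

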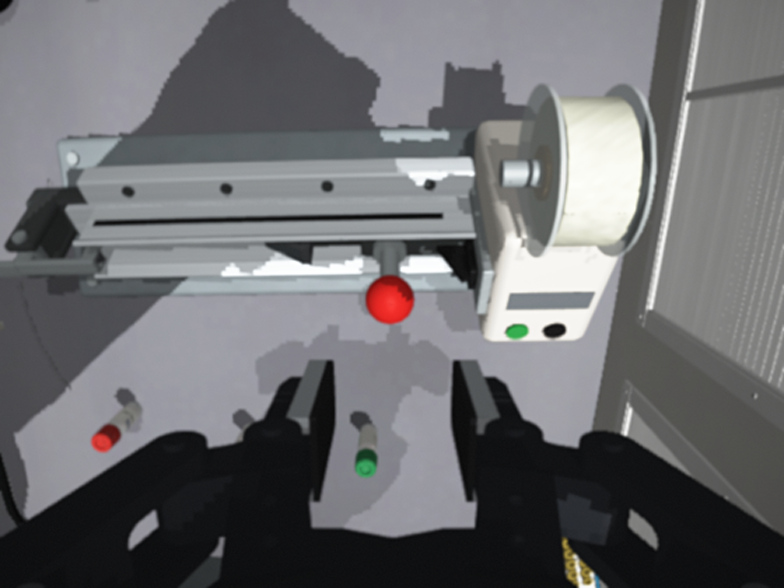

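```bash
python3 -m handwheel '[0.024,-0.01,0.32,0,0,-0.18,-0.2,0.024,-0.01,0.32,0,0,-0.18,-0.2,0.024,-0.01,0.32,0,0,-0.18,-0.2,0.024,-0.01,0.32,0,0,-0.18,-0.2,0,0,0.517,0,0,0,-0.2,0,0,0.517,0,0,0,-0.2,0,0,0.517,0,0,0,-0.2,0,0,0.517,0,0,0,-0.2,0,0,0,0,0,0,-0.2]' 40 && python3 -m handwheel '[0,0,0,0,0,0,-0.6,0,0,0,0,0,0,-0.8,0,0,0,0,0,0,-0.8,0,0,0,0,0,0,-0.8]'
python3 - <<'E'
from h import *
print(TR.T@(bot.sense()["ee_pos"]-ST), bot.sense()["joint_pos"])
A=cur(); G=A.copy(); G[:3,3]+=TR[:,1]*.113; plan(G,9)
E
```

```text
time: 9.8
ee_pos: [0.538, -0.2389, 0.087]
eef_rot: [-3.14, 0.005, 0.075]
wrist_force: [-0.2, -0.1, -0.4]
grip_width: 0.4
grip_force: 0.0
time: 10.3
ee_pos: [0.539, -0.2393, 0.0888]
eef_rot: [-3.141, 0.002, 0.075]
wrist_force: [0.5, -0.6, -2.2]
grip_width: 0.225
grip_force: 39.1
[-0.00904648  0.04058089  0.0390634 ] [-0.01858791  0.5875233   0.50249065  1.88059379 -0.39172904  0.77402056
 -0.7977334 ]
9 x [0.004, -0.418, 0.0, 0.0, -0.0, 0.0]
```

```bash
python3 -m handwheel '[0.004,-0.418,0,0,0,0,-0.8,0.004,-0.418,0,0,0,0,-0.8,0.004,-0.418,0,0,0,0,-0.8,0.004,-0.418,0,0,0,0,-0.8,0.004,-0.418,0,0,0,0,-0.8,0.004,-0.418,0,0,0,0,-0.8,0.004,-0.418,0,0,0,0,-0.8,0.004,-0.418,0,0,0,0,-0.8,0.004,-0.418,0,0,0,0,-0.8,0,0,0,0,0,0,-0.8]'
python3 - <<'E'
from h import *
print(TR.T@(bot.sense()["ee_pos"]-ST))
E
```

```text
time: 11.55
ee_pos: [0.5307, -0.1281, 0.0888]
eef_rot: [3.14, 0.003, 0.074]
wrist_force: [-1.5, -5.0, -3.0]
grip_width: 0.226
grip_force: 40.0
[-0.00995474  0.15217325  0.03967479]
```

```bash
python3 -m handwheel '[0,-0.04,0,0,0,0,-0.8,0,-0.04,0,0,0,0,-0.8,0,0,0,0,0,0,-0.8]'; python3 -m handwheel '[0,-0.04,0,0,0,0,-0.8,0,0,0,0,0,0,-0.8]'
```

```text
time: 11.92
ee_pos: [0.5306, -0.1263, 0.0888]
eef_rot: [3.14, 0.003, 0.073]
wrist_force: [-1.8, -5.1, -4.1]
grip_width: 0.225
grip_force: 40.0
time: 12.18
ee_pos: [0.5305, -0.1252, 0.0887]
eef_rot: [3.14, 0.003, 0.073]
wrist_force: [-0.9, -5.0, -3.9]
grip_width: 0.226
grip_force: 40.0
```

```bash
python3 -m handwheel '[0,-0.04,0,0,0,0,-0.8,0,0,0,0,0,0,-0.8]'; python3 -m handwheel '[0,0.07,0,0,0,0,-0.8,0,0.07,0,0,0,0,-0.8,0,0.03,0,0,0,0,-0.8,0,0,0,0,0,0,-0.8]'
```

```text
time: 12.42
ee_pos: [0.5304, -0.124, 0.0887]
eef_rot: [3.14, 0.003, 0.073]
wrist_force: [-1.3, -4.6, -3.3]
grip_width: 0.227
grip_force: 40.0
time: 12.92
ee_pos: [0.5308, -0.1287, 0.0887]
eef_rot: [3.141, 0.003, 0.073]
wrist_force: [-2.7, -5.1, -2.6]
grip_width: 0.23
grip_force: 40.0
```

```bash
python3 -m handwheel '[0,0.05,0,0,0,0,-0.8,0,0,0,0,0,0,-0.8]';python3 -m handwheel '[0,0.05,0,0,0,0,-0.8,0,0,0,0,0,0,-0.8]'
```

```text
time: 13.18
ee_pos: [0.5309, -0.1296, 0.0887]
eef_rot: [-3.142, 0.003, 0.074]
wrist_force: [-3.3, -4.9, -1.9]
grip_width: 0.228
grip_force: 40.1
time: 13.42
ee_pos: [0.5309, -0.1298, 0.0887]
eef_rot: [-3.14, 0.004, 0.075]
wrist_force: [-5.6, -1.9, 1.0]
grip_width: 0.23
grip_force: 40.3
```

```bash
cat >> h.py <<'E'
RP=down(YAW-np.pi/2)                      # placing: vertical, closing along the track
W0=np.c_[np.cross(TR[:,1],[0,0,1]),TR[:,1],[0,0,1]]
RK=W0@TR.T@RP                             # picking: tilted 35 deg back
def pick(v,back=0,off=.010): return T(np.array([v[0],v[1],.040])+RK[:,2]*(off-back),RK)
def place(y,up=0,x=0,off=.010): return T(trk(x,y,.040)+RP[:,2]*off+TR[:,2]*up,RP)
E
python3 -m handwheel '[0,0,0,0,0,0,-0.2,0,0,0,0,0,0,-0.2,0,0,-0.3,0,0,0,-0.2,0,0,-0.9,0,0,0,-0.2,0,0,-0.9,0,0,0,-0.2,0,0,-0.9,0,0,0,-0.2,0,0,-0.5,0,0,0,0.2]'
python3 - <<'E'
from h import *
print(RK.round(2).tolist(),bot.sense()["joint_pos"])
plan(pick((.4155,-.0645),.10),10)
c=cams.capture("top"); print(ray(c,*([ (x+.5)/1.4-.5 for x in (472,284)]),.106)); cv2.imwrite("pics/t2.png",cv2.resize(c["color"][150:290,225:400,::-1],None,fx=4.5,fy=4.2,interpolation=cv2.INTER_CUBIC))
E
```

```text
time: 14.3
ee_pos: [0.533, -0.13, 0.1957]
eef_rot: [-3.141, -0.001, 0.075]
wrist_force: [-0.3, 0.2, 0.1]
grip_width: 0.59
grip_force: 0.0
[[0.82, 0.06, -0.57], [0.05, -1.0, -0.04], [-0.57, 0.0, -0.82]] [-0.29774323  0.37009234  0.5930409   1.91855129 -0.25684364  0.92736977
 -1.07636702]
10 x [-0.123, -0.244, 0.323, 0.013, -3.505, 0.059] 
[ 0.53752316 -0.24032656  0.106     ]
```

```bash
python3 -m handwheel '[-0.123,-0.244,0.323,0,-3.505,0.059,0.2,-0.123,-0.244,0.323,0,-3.505,0.059,0.2,-0.123,-0.244,0.323,0,-3.505,0.059,0.2,-0.123,-0.244,0.323,0,-3.505,0.059,0.2,-0.123,-0.244,0.323,0,-3.505,0.059,0.2,-0.123,-0.244,0.323,0,-3.505,0.059,0.2,-0.123,-0.244,0.323,0,-3.505,0.059,0.2,-0.123,-0.244,0.323,0,-3.505,0.059,0.2,-0.123,-0.244,0.323,0,-3.505,0.059,0.2,-0.123,-0.244,0.323,0,-3.505,0.059,0.2,0,0,0,0,0,0,0.2]'
python3 - <<'E'
from h import *
s=bot.sense();print(s["joint_pos"])
c=cams.capture("wrist"); w=cv2.resize(c["color"][:,:,::-1],(560,420)); np.save("w3.npy",c,allow_pickle=True)
t=cams.capture("top"); k=cv2.resize(t["color"][150:290,225:400,::-1],(525,420),interpolation=cv2.INTER_CUBIC)
cv2.imwrite("pics/w3.png",cv2.resize(np.hstack([w,k[:,:240]]),(800,420)))
print(proj(c,[[.4155,-.0645,.047]]), (proj(t,[trk(0,.15,.054)])-[225,150])*3+[560,0])
plan(pick((.4155,-.0645),.0),6)
E
```

```text
time: 15.72
ee_pos: [0.4654, -0.0604, 0.1104]
eef_rot: [3.14, 0.616, 0.065]
wrist_force: [0.6, 0.3, 0.0]
grip_width: 0.599
grip_force: 0.0
[-0.35824874  0.73307998  0.53864379  1.74608202 -0.21649106  1.36875718
 -1.22112303]
[[281.57635489 224.62057738]] [[746.08795762 167.51925514]]
6 x [-0.001, -0.003, 0.543, 0.022, 0.023, -0.009]
```

View pics/w3.png

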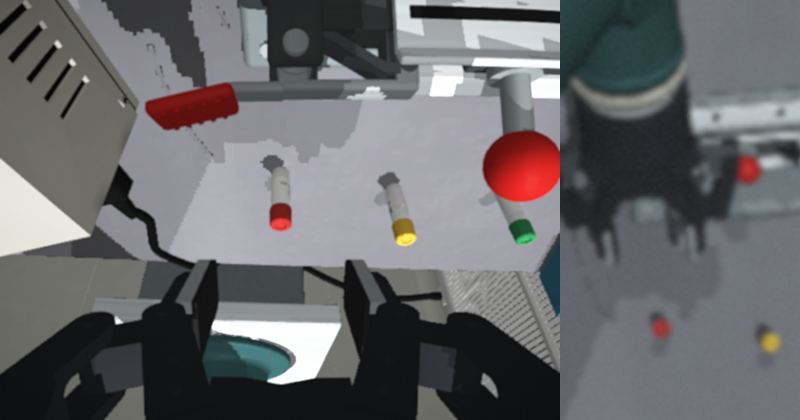

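```bash
python3 -m handwheel '[0,-0.003,0.543,0,0,0,0.2,0,-0.003,0.543,0,0,0,0.2,0,-0.003,0.543,0,0,0,0.2,0,-0.003,0.543,0,0,0,0.2,0,-0.003,0.543,0,0,0,0.2,0,-0.003,0.543,0,0,0,0,0,0,0,0,0,0,0]' 25
python3 - <<'E'
from h import *
plan(pick((.4155,-.0645),.0),1)
E
```

```text
time: 16.7
ee_pos: [0.4084, -0.0645, 0.0312]
eef_rot: [3.139, 0.616, 0.063]
wrist_force: [0.4, 0.3, 0.0]
grip_width: 0.497
grip_force: 0.0
1 x [0.026, 0.014, -0.042, 0.102, 0.32, -0.053]
```

```bash
python3 -m handwheel '[0,0,0,0,0,0,-0.5,0,0,0,0,0,0,-0.9,0,0,0,0,0,0,-0.9,0,0,0,0,0,0,-0.9,-0.28,0,-0.4,0,0,0,-0.9,-0.57,0,-0.82,0,0,0,-0.9,-0.57,0,-0.82,0,0,0,-0.9,-0.57,0,-0.82,0,0,0,-0.9,-0.57,0,-0.82,0,0,0,-0.9,0,0,0,0,0,0,-0.9]'
python3 - <<'E'
from h import *
s=bot.sense()
g=plan(T(trk(0,.10,.040)+RP[:,2]*.01+[0,0,.10],RP),10)
plan(place(.036,.05),4,g)
E
```

```text
time: 17.95
ee_pos: [0.4117, -0.0644, 0.1686]
eef_rot: [3.14, 0.609, 0.064]
wrist_force: [0.0, -0.2, -1.2]
grip_width: 0.152
grip_force: 24.3
10 x [0.374, 0.411, -0.188, 0.01, 3.489, -0.001] 
4 x [-0.239, 0.533, 0.492, 0.0, 0.0, 0.0]
```

```bash
python3 -m handwheel '[0.374,0.411,-0.188,0,3.489,0,-0.9,0.374,0.411,-0.188,0,3.489,0,-0.9,0.374,0.411,-0.188,0,3.489,0,-0.9,0.374,0.411,-0.188,0,3.489,0,-0.9,0.374,0.411,-0.188,0,3.489,0,-0.9,0.374,0.411,-0.188,0,3.489,0,-0.9,0.374,0.411,-0.188,0,3.489,0,-0.9,0.374,0.411,-0.188,0,3.489,0,-0.9,0.374,0.411,-0.188,0,3.489,0,-0.9,0.374,0.411,-0.188,0,3.489,0,-0.9,0,0,0,0,0,0,-0.9]'
python3 - <<'E'
from h import *
g=plan(place(.036,.045),4)
E
```

```text
time: 19.32
ee_pos: [0.5403, -0.1802, 0.1823]
eef_rot: [3.14, 0.005, 0.063]
wrist_force: [-0.0, 0.7, -0.2]
grip_width: 0.151
grip_force: 24.4
4 x [-0.198, 0.529, 0.507, 0.029, 0.077, -0.023]
```

```bash
python3 -m handwheel '[-0.198,0.529,0.507,0,0.077,0,-0.9,-0.198,0.529,0.507,0,0.077,0,-0.9,-0.198,0.529,0.507,0,0.077,0,-0.9,-0.198,0.529,0.507,0,0.077,0,-0.9,0,0,0,0,0,0,-0.9]'
python3 - <<'E'
from h import *
s=bot.sense();print(TR.T@(s["ee_pos"]-place(.036,.0)[:3,3]))
c=cams.capture("wrist"); np.save("w4.npy",c,allow_pickle=True)
v=c["color"][130:410,130:480,::-1]; cv2.imwrite("pics/w4.png",cv2.resize(v,None,fx=2.1,fy=2.1,interpolation=cv2.INTER_CUBIC))
A=cur(); o=A[:3,3]-A[:3,2]*.01-TR[:,2]*.040
P=[o+TR[:,2]*z+TR[:,0]*x for z,x in((.047,0),(.0,0),(0,-.0062),(0,.0062),(.047,-.0072),(.047,.0072))]
print(((proj(c,P)-[130,130])*2.1).round().tolist())
P=[trk(x,.036,.028) for x in(-.011,.011)]; print(((proj(c,P)-[130,130])*2.1).round().tolist())
E
```

```text
time: 19.95
ee_pos: [0.5195, -0.2443, 0.1201]
eef_rot: [3.141, 0.004, 0.063]
wrist_force: [-0.3, 1.1, -0.5]
grip_width: 0.152
grip_force: 24.4
[-0.00156197  0.00090974  0.04426175]
[[312.0, 357.0], [313.0, 157.0], [313.0, 175.0], [312.0, 138.0], [313.0, 374.0], [312.0, 338.0]]
[[319.0, 135.0], [319.0, 68.0]]
```

View pics/w4.png

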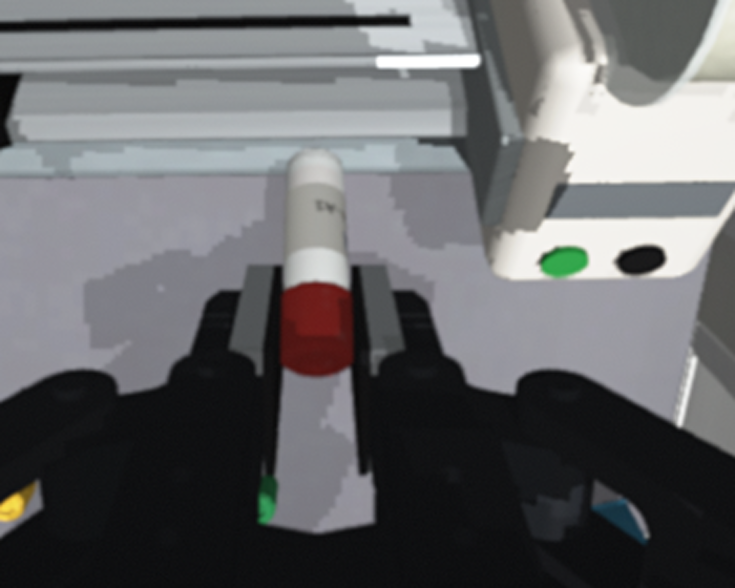

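Run:
```python
from h import *
g=plan(place(.036,.030,.002),3)
plan(place(.036,.015,.002),3,g)
```

```text
3 x [0.11, 0.017, 0.116, 0.017, 0.038, 0.002] 
3 x [0.096, -0.0, 0.137, 0.0, 0.0, 0.0]
```

```bash
python3 -m handwheel '[0.11,0.017,0.116,0,0.038,0,-0.9,0.11,0.017,0.116,0,0.038,0,-0.9,0.11,0.017,0.116,0,0.038,0,-0.9,0.096,0,0.137,0,0,0,-0.9,0.096,0,0.137,0,0,0,-0.9,0.096,0,0.137,0,0,0,-0.9,0,0,0,0,0,0,-0.9]'
python3 - <<'E'
from h import *
s=bot.sense();print(TR.T@(s["ee_pos"]-place(.036,.0)[:3,3]), TR.T@s["wrist_force"])
c=cams.capture("wrist")
v=c["color"][130:330,180:430,::-1]; cv2.imwrite("pics/w5.png",cv2.resize(v,None,fx=3,fy=3,interpolation=cv2.INTER_CUBIC))
E
```

```text
time: 20.88
ee_pos: [0.5399, -0.2444, 0.0982]
eef_rot: [3.14, -0.002, 0.065]
wrist_force: [-1.2, 0.1, -1.3]
grip_width: 0.152
grip_force: 24.6
[ 0.00252469 -0.00046958  0.0146968 ] [-1.7022897   0.21343918 -0.360503  ]
```

View pics/w5.png

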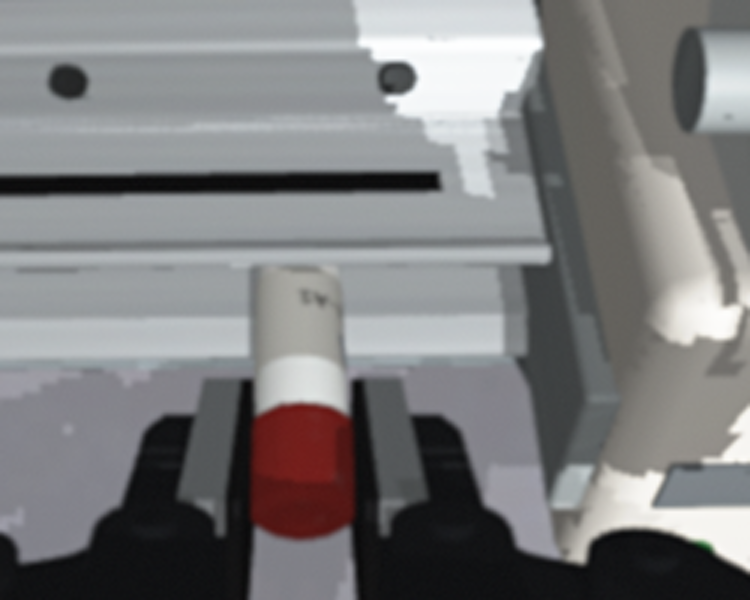

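```bash
python3 -m handwheel '[0.05,0,0.07,0,0,0,-0.9,0.05,0,0.07,0,0,0,-0.9,0,0,0,0,0,0,-0.9]'
python3 - <<'E'
from h import *
s=bot.sense();print(TR.T@(s["ee_pos"]-place(.036,.0)[:3,3]), TR.T@s["wrist_force"])
E
```

```text
time: 21.3
ee_pos: [0.5429, -0.2444, 0.0944]
eef_rot: [3.14, -0.002, 0.065]
wrist_force: [-2.2, 0.4, -2.4]
grip_width: 0.153
grip_force: 24.6
[ 0.00279825 -0.00072943  0.00987149] [-3.15719961  0.57507601 -0.67005374]
```

```bash
python3 -m handwheel '[-0.055,0,0.038,0,0,0,-0.9,0.05,0,0.07,0,0,0,-0.9,0.05,0,0.07,0,0,0,-0.9,0,0,0,0,0,0,-0.9]'
python3 - <<'E'
from h import *
s=bot.sense();print(TR.T@(s["ee_pos"]-place(.036,.0)[:3,3]), TR.T@s["wrist_force"])
E
```

```text
time: 21.8
ee_pos: [0.5447, -0.2442, 0.0893]
eef_rot: [3.139, -0.003, 0.066]
wrist_force: [-0.1, 0.2, 0.1]
grip_width: 0.156
grip_force: 24.7
[ 0.00137904 -0.00064538  0.00460144] [-0.01399367  0.20713442  0.17488326]
```

```bash
python3 -m handwheel '[0.038,0,0.055,0,0,0,-0.9,0,0,0,0,0,0,-0.9]'; python3 -m handwheel '[0.019,0,0.027,0,0,0,-0.9,0,0,0,0,0,0,-0.9]'
python3 - <<'E'
from h import *
s=bot.sense();print(TR.T@(s["ee_pos"]-place(.036,.0)[:3,3]), TR.T@s["wrist_force"])
E
```

```text
time: 22.05
ee_pos: [0.5456, -0.2442, 0.0876]
eef_rot: [3.14, -0.003, 0.065]
wrist_force: [0.3, -0.1, -0.7]
grip_width: 0.154
grip_force: 24.7
time: 22.3
ee_pos: [0.5461, -0.2442, 0.0868]
eef_rot: [3.14, -0.002, 0.065]
wrist_force: [-0.2, -0.0, -1.0]
grip_width: 0.15
grip_force: 24.7
[ 0.00107478 -0.00070014  0.00182494] [-0.76653809 -0.02014279 -0.65708571]
```

```bash
python3 -m handwheel '[0.023,0,0.033,0,0,0,-0.9,0,0,0,0,0,0,-0.9]'; python3 -m handwheel '[0,0,0,0,0,0,-0.6,0,0,0,0,0,0,-0.4,0,0,0,0,0,0,-0.4,-0.1,0,-0.2,0,0,0,-0.4,-0.2,0,-0.4,0,0,0,-0.4,-0.5,0,-0.8,0,0,0,-0.4,-0.5,0,-0.8,0,0,0,-0.4,-0.2,0,-0.8,0,0,0,0,0,0,0,0,0,0,0]'
python3 - <<'E'
from h import *
c=cams.capture("wrist"); np.save("w6.npy",c,allow_pickle=True)
cv2.imwrite("pics/w6.png",cv2.resize(c["color"][:,:,::-1],(784,588),interpolation=cv2.INTER_CUBIC))
print((proj(c,[trk(0,.036,.047),trk(0,.036,.033)])*1.4).tolist())
g=plan(T([.43,-.31,.19],RP),4)
g=plan(pick((.415,-.310),.08),6,g); print(g[:3,3])
E
```

```text
time: 22.55
ee_pos: [0.5467, -0.2441, 0.0858]
eef_rot: [3.14, -0.002, 0.065]
wrist_force: [-0.1, -0.3, -0.1]
grip_width: 0.147
grip_force: 24.7
time: 23.68
ee_pos: [0.5021, -0.2478, 0.1783]
eef_rot: [3.138, -0.007, 0.064]
wrist_force: [0.8, 0.2, -1.1]
grip_width: 0.501
grip_force: 0.0
[[388.2017009299447, 217.51780057874927], [388.2590944618872, 196.10432539441857]]
4 x [-0.631, 0.484, -0.11, 0.033, -0.073, 0.005] 
6 x [0.269, -0.005, 0.47, 0.0, -5.833, -0.0] 
[ 0.45506666 -0.30740901  0.09734064]
```

View pics/w6.png

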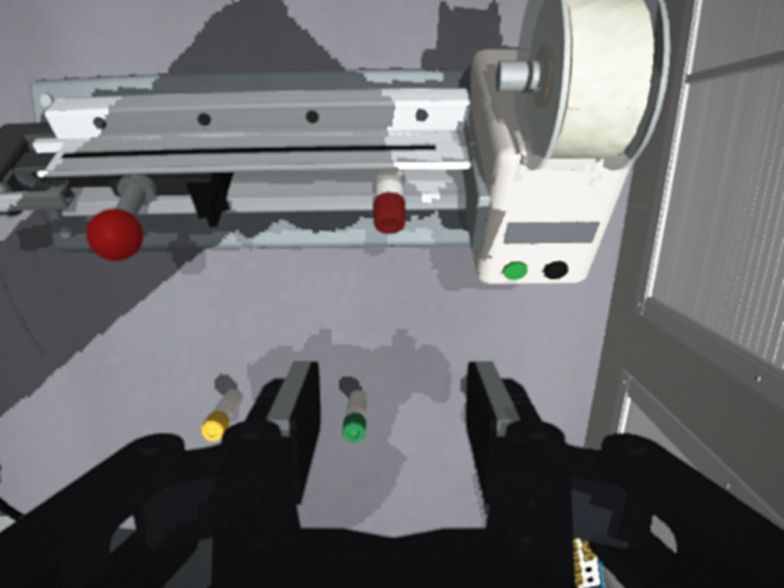

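```bash
python3 -m handwheel '[-0.631,0.484,-0.11,0,-0.073,0,0.2,-0.631,0.484,-0.11,0,-0.073,0,0.2,-0.631,0.484,-0.11,0,-0.073,0,0.2,-0.631,0.484,-0.11,0,-0.073,0,0.2,0.269,-0.005,0.47,0,-5.833,0,0.2,0.269,-0.005,0.47,0,-5.833,0,0.2,0.269,-0.005,0.47,0,-5.833,0,0.2,0.269,-0.005,0.47,0,-5.833,0,0.2,0.269,-0.005,0.47,0,-5.833,0,0.2,0.269,-0.005,0.47,0,-5.833,0,0.2,0,0,0,0,0,0,0.1]'
python3 - <<'E'
from h import *
print(bot.sense()["joint_pos"])
c=cams.capture("wrist")
h=cv2.cvtColor(c["color"],cv2.COLOR_RGB2HSV); m=cv2.inRange(h,(95,120,80),(115,255,255)); m[:, :200]=0; m[260:]=0
n,_,st,ce=cv2.connectedComponentsWithStats(m); print([(st[i].tolist(),ce[i].round(1).tolist()) for i in range(1,n) if st[i,4]>40])
print(proj(c,[[.4157,-.3103,.047],[.4157,-.3103,.040]]))
plan(pick((.4157,-.3103)),6)
E
```

```text
time: 25.1
ee_pos: [0.4538, -0.3072, 0.0937]
eef_rot: [3.141, 0.618, 0.066]
wrist_force: [0.5, -0.7, -0.0]
grip_width: 0.548
grip_force: 0.0
[-0.03094797  0.85919146  0.64051837  1.61079261 -0.13085358  1.32549485
 -0.88538208]
[([272, 213, 106, 47, 3933], [327.6, 237.3])]
[[281.58450413 235.14463072]
 [281.55635368 225.34737273]]
6 x [0.005, -0.002, 0.429, 0.014, 0.04, -0.008]
```

```bash
python3 -m handwheel '[0.005,-0.002,0.429,0,0.04,0,0.1,0.005,-0.002,0.429,0,0.04,0,0.1,0.005,-0.002,0.429,0,0.04,0,0.1,0.005,-0.002,0.429,0,0.04,0,0.1,0.005,-0.002,0.429,0,0.04,0,0.1,0.005,-0.002,0.429,0,0.04,0,0,0,0,0,0,0,0,0]'
python3 - <<'E'
from h import *
plan(pick((.4157,-.3103)),1)
E
```

```text
time: 26.02
ee_pos: [0.4099, -0.3099, 0.0319]
eef_rot: [3.14, 0.611, 0.064]
wrist_force: [-0.2, 0.2, 0.5]
grip_width: 0.497
grip_force: 0.0
1 x [0.001, 0.026, 0.002, 0.059, 0.018, -0.047]
```

```bash
python3 -m handwheel '[0,0,0,0,0,0,-0.5,0,0,0,0,0,0,-0.9,0,0,0,0,0,0,-0.9,0,0,0,0,0,0,-0.9,-0.28,0,-0.4,0,0,0,-0.9,-0.57,0,-0.82,0,0,0,-0.9,-0.57,0,-0.82,0,0,0,-0.9,-0.57,0,-0.82,0,0,0,-0.9,-0.57,0,-0.82,0,0,0,-0.9,0,0,0,0,0,0,-0.9]'
python3 - <<'E'
from h import *
g=plan(place(.078,.07,.0015),10); print(g[:3,3])
E
```

```text
time: 27.28
ee_pos: [0.4122, -0.3107, 0.1697]
eef_rot: [3.137, 0.605, 0.062]
wrist_force: [-0.2, 0.1, -1.0]
grip_width: 0.148
grip_force: 24.4
10 x [0.346, -0.335, -0.024, 0.023, 3.464, -0.006] 
[ 0.50462061 -0.20407271  0.14293288]
```

```bash
python3 -m handwheel '[0.346,-0.335,-0.024,0.023,3.464,0,-0.9,0.346,-0.335,-0.024,0.023,3.464,0,-0.9,0.346,-0.335,-0.024,0.023,3.464,0,-0.9,0.346,-0.335,-0.024,0.023,3.464,0,-0.9,0.346,-0.335,-0.024,0.023,3.464,0,-0.9,0.346,-0.335,-0.024,0.023,3.464,0,-0.9,0.346,-0.335,-0.024,0.023,3.464,0,-0.9,0.346,-0.335,-0.024,0.023,3.464,0,-0.9,0.346,-0.335,-0.024,0.023,3.464,0,-0.9,0.346,-0.335,-0.024,0.023,3.464,0,-0.9,0,0,0,0,0,0,-0.9]'
python3 - <<'E'
from h import *
g=plan(place(.078,.045,.0015),3)
g=plan(place(.078,.015,.0015),6,g)
E
```

```text
time: 28.65
ee_pos: [0.5027, -0.2024, 0.1397]
eef_rot: [-3.139, 0.006, 0.065]
wrist_force: [0.1, 0.5, -0.1]
grip_width: 0.151
grip_force: 24.4
3 x [0.181, 0.021, 0.191, -0.056, 0.11, 0.001] 
6 x [0.096, -0.0, 0.137, 0.0, 0.0, 0.0]
```

```bash
python3 -m handwheel '[0.181,0.021,0.191,-0.056,0.11,0,-0.9,0.181,0.021,0.191,-0.056,0.11,0,-0.9,0.181,0.021,0.191,-0.056,0.11,0,-0.9,0.096,0,0.137,0,0,0,-0.9,0.096,0,0.137,0,0,0,-0.9,0.096,0,0.137,0,0,0,-0.9,0.096,0,0.137,0,0,0,-0.9,0.096,0,0.137,0,0,0,-0.9,0.096,0,0.137,0,0,0,-0.9,0,0,0,0,0,0,-0.9]'
python3 - <<'E'
from h import *
s=bot.sense();print(TR.T@(s["ee_pos"]-place(.078,.0)[:3,3]), TR.T@s["wrist_force"])
E
```

```text
time: 29.9
ee_pos: [0.537, -0.2028, 0.0977]
eef_rot: [3.141, -0.001, 0.064]
wrist_force: [-0.4, 0.8, -0.8]
grip_width: 0.153
grip_force: 24.4
[ 0.00211174 -0.00079799  0.01432936] [-0.75402954  0.86478152 -0.42827353]
```

```bash
python3 -m handwheel '[-0.025,0,0.018,0,0,0,-0.9,0.05,0,0.07,0,0,0,-0.9,0.05,0,0.07,0,0,0,-0.9,0.05,0,0.07,0,0,0,-0.9,0,0,0,0,0,0,-0.9]'
python3 - <<'E'
from h import *
s=bot.sense();print(TR.T@(s["ee_pos"]-place(.078,.0)[:3,3]), TR.T@s["wrist_force"])
E
```

```text
time: 30.52
ee_pos: [0.5408, -0.2026, 0.091]
eef_rot: [3.14, -0.001, 0.064]
wrist_force: [0.1, -0.4, -0.4]
grip_width: 0.151
grip_force: 24.4
[ 0.00138633 -0.00089381  0.00669148] [-0.19170874 -0.37422339 -0.39311214]
```

```bash
python3 -m handwheel '[0.038,0,0.055,0,0,0,-0.9,0.038,0,0.055,0,0,0,-0.9,0,0,0,0,0,0,-0.9]';python3 -m handwheel '[0.023,0,0.033,0,0,0,-0.9,0.013,0,0.018,0,0,0,-0.9,0,0,0,0,0,0,-0.9]'
python3 - <<'E'
from h import *
s=bot.sense();print(TR.T@(s["ee_pos"]-place(.078,.0)[:3,3]), TR.T@s["wrist_force"])
E
```

```text
time: 30.9
ee_pos: [0.5431, -0.2025, 0.0878]
eef_rot: [3.14, -0.001, 0.064]
wrist_force: [-0.8, -0.1, 0.7]
grip_width: 0.15
grip_force: 24.4
time: 31.28
ee_pos: [0.5441, -0.2025, 0.0864]
eef_rot: [3.14, -0.001, 0.064]
wrist_force: [-0.3, 0.1, 1.0]
grip_width: 0.149
grip_force: 24.4
[ 0.00143097 -0.00102146  0.00105366] [0.2734321  0.14652904 0.98121171]
```

```bash
python3 -m handwheel '[0,0,0,0,0,0,-0.6,0,0,0,0,0,0,-0.4,0,0,0,0,0,0,-0.4,-0.1,0,-0.2,0,0,0,-0.4,-0.2,0,-0.4,0,0,0,-0.4,-0.5,0,-0.8,0,0,0,-0.4,-0.5,0,-0.8,0,0,0,-0.4,-0.2,0,-0.8,0,0,0,-0.2,0,0,0,0,0,0,-0.4]'
python3 - <<'E'
from h import *
c=cams.capture("wrist"); np.save("w7.npy",c,allow_pickle=True)
cv2.imwrite("pics/w7.png",cv2.resize(c["color"][:,:,::-1],(784,588),interpolation=cv2.INTER_CUBIC))
print((proj(c,[trk(0,.036,.047),trk(0,.078,.047),trk(0,.150,.054),trk(0,.249,.038)])*1.4).tolist())
P=trk(0,.249,.038); print(P)
g=plan(T(P+[-.003,0,.08],RP),10)
g=plan(T(P+[-.003,0,.012],RP),4,g)
E
```

```text
time: 32.4
ee_pos: [0.4997, -0.206, 0.1788]
eef_rot: [3.14, -0.006, 0.063]
wrist_force: [0.1, 0.4, -0.3]
grip_width: 0.302
grip_force: 0.0
[[487.5895669731407, 217.68908241589116], [388.1653476453695, 217.80054609293896], [215.01186303073132, 230.21059792008313], [8.169756038507046, 208.49229408255798]]
[ 0.53357084 -0.03084341  0.09309357]
10 x [0.141, -0.574, 0.015, 0.007, -0.021, -0.005] 
4 x [0.0, -0.0, 0.567, 0.0, 0.0, 0.0]
```

View pics/w7.png

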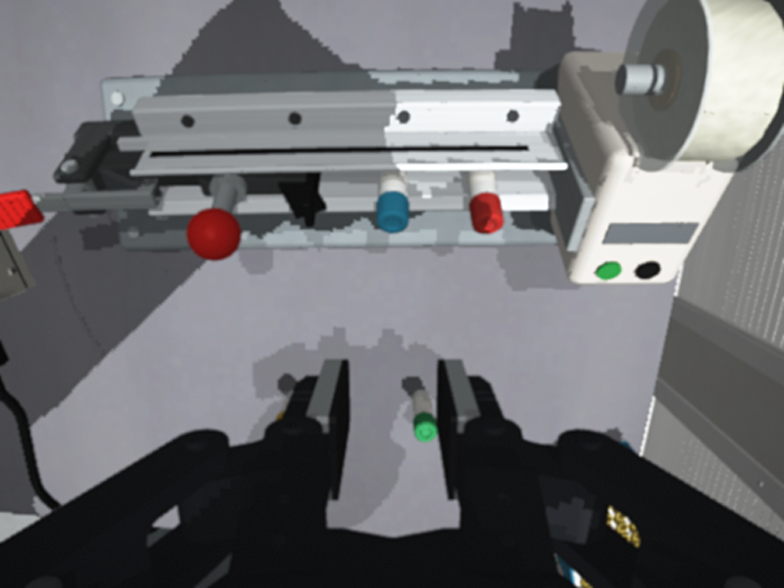

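```bash
python3 -m handwheel '[0.141,-0.574,0.015,0,0,0,-0.6,0.141,-0.574,0.015,0,0,0,-1,0.141,-0.574,0.015,0,0,0,-1,0.141,-0.574,0.015,0,0,0,-1,0.141,-0.574,0.015,0,0,0,-1,0.141,-0.574,0.015,0,0,0,-1,0.141,-0.574,0.015,0,0,0,-1,0.141,-0.574,0.015,0,0,0,-1,0.141,-0.574,0.015,0,0,0,-1,0.141,-0.574,0.015,0,0,0,-1,0,0,0,0,0,0,-1]'
python3 - <<'E'
from h import *
P=trk(0,.249,.038); print(bot.sense()["ee_pos"]-P)
g=plan(T(P+[-.003,0,.012],RP),5)
E
```

```text
time: 33.83
ee_pos: [0.5306, -0.0289, 0.1715]
eef_rot: [3.141, -0.001, 0.067]
wrist_force: [0.6, -0.8, -1.2]
grip_width: -0.005
grip_force: 0.0
[-0.00299233  0.0019511   0.07843574]
5 x [-0.001, 0.013, 0.443, 0.01, -0.011, 0.026]
```

```bash
python3 -m handwheel '[0,0.013,0.443,0,0,0,-1,0,0.013,0.443,0,0,0,-1,0,0.013,0.443,0,0,0,-1,0,0.013,0.443,0,0,0,-1,0,0.013,0.443,0,0,0,-1,0,0,0,0,0,0,-1]'; python3 -m handwheel '[0,0,0.1,0,0,0,-1,0,0,0.1,0,0,0,-1,0,0,0,0,0,0,-1]'; python3 -m handwheel '[0,0,0.1,0,0,0,-1,0,0,0,0,0,0,-1]'
```

```text
time: 34.58
ee_pos: [0.5297, -0.0329, 0.104]
eef_rot: [3.14, 0.001, 0.064]
wrist_force: [-0.5, -1.0, 0.1]
grip_width: -0.0
grip_force: 0.0
time: 34.95
ee_pos: [0.5306, -0.0326, 0.0993]
eef_rot: [3.14, -0.001, 0.064]
wrist_force: [0.2, 0.6, 0.2]
grip_width: 0.001
grip_force: 0.0
time: 35.2
ee_pos: [0.5308, -0.0327, 0.0965]
eef_rot: [3.141, -0.002, 0.064]
wrist_force: [-0.3, 0.1, 3.1]
grip_width: 0.003
grip_force: 1.2
```

```bash
python3 -m handwheel '[0,0,0.1,0,0,0,-1,0,0,0.1,0,0,0,-1,0,0,0,0,0,0,-1]';  python3 -m handwheel '[0,0,0.1,0,0,0,-1,0,0,0,0,0,0,-1,0,0,0,0,0,0,-1]'
python3 - <<'E'
from h import *
c=cams.capture("top"); m=cv2.inRange(cv2.cvtColor(c["color"],cv2.COLOR_RGB2HSV),(170,140,90),(180,255,255))|cv2.inRange(cv2.cvtColor(c["color"],cv2.COLOR_RGB2HSV),(0,140,90),(6,255,255))
n,_,st,ce=cv2.connectedComponentsWithStats(m[150:290,225:400]); print([(int(st[i,4]),(ce[i]+[225,150]).round(1).tolist()) for i in range(1,n) if st[i,4]>5])
print(proj(c,[trk(0,.04+.029,.054),trk(0,.15,.054),trk(0,.0072,.047)]).round(1).tolist())
E
```

```text
time: 35.58
ee_pos: [0.5302, -0.0328, 0.0898]
eef_rot: [3.14, -0.0, 0.064]
wrist_force: [-0.7, 0.2, 1.3]
grip_width: 0.003
grip_force: 0.5
time: 35.95
ee_pos: [0.5304, -0.0328, 0.0872]
eef_rot: [3.14, -0.001, 0.064]
wrist_force: [-0.3, -0.1, 1.7]
grip_width: 0.003
grip_force: 0.9
[(14, [345.0, 200.4]), (51, [317.6, 203.6])]
[[323.7, 203.4], [287.0, 205.8], [351.2, 200.1]]
```

```bash
python3 -m handwheel '[0,0,-0.3,0,0,0,-1,0,0,-0.8,0,0,0,-1,0,0,-0.9,0,0,0,-1,0,0,-0.9,0,0,0,-1,0,0,-0.5,0,0,0,-1,0,0,0,0,0,0,-1]'
cat > chk.py <<'E'
from h import *
c=cams.capture("top"); H=cv2.cvtColor(c["color"],cv2.COLOR_RGB2HSV)
for nm,m in (("red",cv2.inRange(H,(170,140,90),(180,255,255))|cv2.inRange(H,(0,140,90),(6,255,255))),("blue",cv2.inRange(H,(95,130,80),(115,255,255)))):
    n,_,st,ce=cv2.connectedComponentsWithStats(m[150:290,225:400]); print(nm,[(int(st[i,4]),(ce[i]+[225,150]).round(1).tolist()) for i in range(1,n) if st[i,4]>4])
print(proj(c,[trk(0,.04+.029,.054),trk(0,.0072,.042),trk(0,.0216,.042)]).round(1).tolist())
E
python3 chk.py
```

```text
time: 36.75
ee_pos: [0.5311, -0.0325, 0.1902]
eef_rot: [3.141, -0.003, 0.064]
wrist_force: [0.2, -0.3, -0.6]
grip_width: 0.001
grip_force: 0.0
red [(16, [351.0, 199.8]), (49, [323.8, 203.3]), (18, [244.6, 207.3])]
blue [(26, [344.3, 199.3])]
[[323.7, 203.4], [350.9, 199.2], [344.4, 199.6]]
```

```bash
python3 -c "
from plant import bot
print(bot.job_done())"
```

```text
the job is handed in; nothing more can be done
None
```

The job is handed in at about 37 s. In the last overhead image the red cap was against the stop plate, the blue cap was behind it and the follower was closed on both, each within a pixel of where it should be. The paddle was released and the robot was clear of everything. I did not re-measure the yellow- and green-capped vials at the end, and the hand-in call returned no verdict.

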